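Load a battery pack into a sprung charging dock

TASK

Put the battery pack on charge: lift it out of the caddy, where only its two ends can be gripped, stand it on the bare trolley top and let go, then take it again by its broad sides, since the dock needs the ends free. With the end of the pack push the dock's sprung contact plate back, lower the pack behind the front lip until it sits flat, square and centred on the dock floor with the plate clamping it, and let go. Then press the charge button fully down and release it, leaving the vial, the tape roll and the ointment jar where they stand.

Things in the scene. Friction and masses are not known exactly. Their poses are not given: they have to be found in the camera images.
- pack_center (a point): Centre (half-way up) of the battery pack: a loose upright grey block with rounded edges, 60 mm long (its x axis), 36 mm wide (its y axis), 48 mm tall, 0.15 to 0.27 kg. Brass strips on both ends; the two ends are alike, so either may face the plate. Standing on the bare trolley top, this centre is at z = 0.024. The bare top between caddy and dock (about 10 cm) is clear.
- caddy_seat (a point): Centre of the pack as it starts in the caddy, its length along this frame's x. The caddy is a fixed metal holder: floor plate 84 x 64 mm, 6 mm thick, and two walls 40 mm long (x), 5 mm thick, 3 mm off the pack's broad sides and 51 mm high from the trolley top, 3 mm below the pack's top. The pack's ends stand 10 mm out of the walls, free to the fingers; it lifts straight up.
- dock_pocket (a point): Where the pack's centre must end, in the fixed white charging dock, 36 mm above the trolley top. x points level from the front lip to the sprung plate (pack length along it), y across, z up. Dock base 186 mm long (x), 84 mm wide; its floor is 12 mm above the trolley top and open at both sides (y). A fixed spring housing, 70 mm wide, top 62 mm above the trolley top, begins at x = +59 mm.
- dock_lip (a point): Middle of the top of the dock's fixed front lip, 26 mm above the trolley top (14 mm above the dock floor). The lip is a bar 40 mm wide and 8 mm thick; its inner face lies 30 mm before the pocket point (x = -30 mm in that frame), so the free gap from lip to plate is 48 mm while the pack is 60 mm long.
- plate_face (a point): Point on the sprung contact plate's face that looks to the lip, mid-width, 42 mm above the trolley top; it moves with the plate and lies 18 mm beyond the pocket point (x = +18 mm) when nothing presses it. The plate is 44 mm wide, 10 mm thick and reaches from 14 to 58 mm above the trolley top.
- plate (a joint): Travel of the sprung plate away from the lip, m: 0 free, 0.012 with the pack loaded, 0.026 at its stop. It springs back at once when freed; it pushes with 5 N at 0, 8 N at 0.012 and 11.5 N at 0.026.
- charge_button_top (a point): Centre of the top of the charge button (it moves with the button), 34 mm above the trolley top when up: a round push button of 22 mm diameter on the front end of the dock, 67 mm in front of the pocket centre (on the side away from the plate). It is pressed straight down.
- charge_button (a joint): Travel of the charge button, m: 0 up, 0.006 fully down (4 N); springs back.
- vial: Small glass vial with dark cap, 29 mm diameter, 74 mm tall, standing on the trolley top; origin at its underside. To be left alone.
- tape: Roll of tape lying flat, 69 mm diameter, 25 mm high; origin at its underside. To be left alone.
- jar: Small jar with a screw lid, 36 mm diameter, 53 mm tall, standing; origin at its underside. To be left alone.

How it is judged:
By the outcome, as a careful person would: the job done as asked, in the order asked, and still so for the second after the job is handed in, with the robot touching nothing.
It also fails if it takes over 58 s, if anything falls off the work surface, if the arm or the gripper's body presses on something with over 40 N, if the wrist force passes 120 N, or if a joint passes its speed limit or range.

ROBOT

A 6-joint arm with a two-finger parallel gripper is mounted at the origin on a cart in front of the work surface, level with it; the furniture and walls round the work are solid. World frame = base frame: x ahead of the robot, y to its left, z up, the work surface at z = 0. Lengths are in mm, angles in rad, forces in N, time in s.
With the tool pointing down it reaches from about 350 to 975 mm from the base axis. Payload 7.1 kg.
Tool frame: the origin (TCP) lies at the very end of the fingers, on their centre line; the grasp point (between the pads) lies 19 mm behind it (ctrl.pinch_z is the z of the grasp point in the tool frame, in mm); z points along the fingers, y is the direction in which the jaws open and shut (so a half turn about z gives the same grasp; the last joint's range is limited). The gripper opens to 88 mm and grips with 3 to 60 N. Pads are 20 mm wide; open, the fingers measure 115 mm over their backs; the gripper's body (75 mm by 178 mm) begins 61 mm behind the grasp point.
Start: joints at [1.256, 0.423, 1.63, -0, 1.089, -0.019], TCP at [182.159, 597.849, 222.675] pointing down, gripper open.
Joint ranges: [-3, 3], [-0.9, 2.11], [0.09, 2.58], [-1.31, 4.45], [0.11, 2.69], [-2.54, 2.54]. Speed limits (rad/s): [2.39, 2.39, 3.01, 3.14, 3.14, 3.14].

INTERFACE

Orientations are given as a rotation vector (axis times angle).
In Python, from workcell import get_obs, optics, ctrl gives the robot as it stands.
- The arm moves only by the shell command python3 -m jog 'ROWS'. ROWS is a JSON object of lists of equal length, an entry for each row: "delta_rot": the turn, a rotation vector about the tool's x, y, z in rad, a list of three; "translation": the shift along the tool's x, y, z in mm, a list of three; "hand": the opening, from -1 (shut) to 1 (fully open). In form: {"delta_rot": [[rx, ry, rz], ...], "translation": [[x, y, z], ...], "hand": [hand, ...]}. A call has 1 to 5 rows; each row is the pose to reach, as a shift and turn from the pose commanded when the call began, along the tool's axes at that moment; what a row does not reach only later rows make up. A row lasts 1/10 s, in which the tool goes at most 50 mm and 8.59 degrees, less where a joint would pass 70% of its speed; a pose out of reach is approached as far as the arm can. A call with a gripper value outside its range is refused whole. The fingers move at their own pace and stop on an object; the grip force is fixed at half the most. Time passes only in rows, so rows that repeat a pose let the fingers close. It gives the time, the measured TCP pose, the force and the opening at its end, in the units of the state.
- get_obs(): the state, without advancing time (a new reading comes with each control period).
- optics.get_image(name): name is "side" or "top" or "wrist"; returns the picture (420x560x3 uint8, red, green, blue); there is no depth.
- optics.calibration(name): a dict with "intrinsics" (3x3 intrinsics, pixels), "cam_to_world" (4x4, takes a point from camera to world coordinates). Camera axes: x right, y up, looking along -z (the intrinsics and any distortion apply to the point x, -y, -z); pixel columns grow to the right and rows downward; lengths in mm; the calibration is good to about 2 mm. A picture is of the moment at which its call begins: read the wrist's pose just before it. calibration takes no time and is no camera call; for the wrist camera it gives the pose at the moment of the call.
- ctrl.close_job(): hands the job in, once; it reports no verdict.
The state is a dict: "t": time; "qpos": joint angles; "qvel": joint speeds; "joint_torque": joint torques, N m; "ee_pos": TCP position; "orientation": TCP orientation; "ft_force": force on the tool from outside, world axes, zero at the start; "moment": the same for the moment, N m; "width": finger opening in mm.
Only numpy, scipy, OpenCV 4.12 (cv2) and the standard library are available. Lean on these libraries where they do the work, as an engineer would, in place of code of your own. Each camera call takes 0.05 s, during which the arm holds its last target. There are 200 camera calls.

## Working session

There is one attempt and no reset: what is moved stays moved. The work goes in short steps, Python scripts to look and compute and a shell command to move; the robot and the scene stay as the last step left them, time stands still between calls to the robot, and variables do not carry over. Pictures are saved under pics/ and viewed, about 8 in all and at most 12, crops included, and the job is handed in when it is done.

```bash
mkdir -p pics; ls; cat > h.py <<'E'
import numpy as np, cv2
from workcell import get_obs, optics, ctrl
from scipy.spatial.transform import Rotation as R
def snap(n,f):
    c=optics.calibration(n); im=optics.get_image(n); cv2.imwrite('pics/'+f+'.png',im[:,:,::-1]); np.savez('pics/'+f,im=im,K=c['intrinsics'],T=c['cam_to_world']); return im,c
def ray(c,uv,z):
    K=np.array(c['intrinsics']) ;T=np.array(c['cam_to_world'])
    out=[]
    for u,v in np.atleast_2d(uv):
        d=np.linalg.inv(K)@[u,v,1]; d=T[:3,:3]@[d[0],-d[1],-d[2]]; o=T[:3,3]
        out.append(o+d*(z-o[2])/d[2])
    return np.array(out)
def proj(c,P):
    K=np.array(c['intrinsics']) ;T=np.array(c['cam_to_world']); p=(np.atleast_2d(P)-T[:3,3])@T[:3,:3]
    q=np.c_[p[:,0],-p[:,1],-p[:,2]]@K.T; return q[:,:2]/q[:,2:]
def load(f):
    d=np.load('pics/'+f+'.npz'); return d['im'],{'intrinsics':d['K'],'cam_to_world':d['T']}
E
python3 - <<'E'
from h import *
np.set_printoptions(suppress=True,precision=3)
a,c=snap('top','top0'); b,d=snap('side','side0')
print(c,d); o=get_obs(); print(o)
cv2.imwrite('pics/both0.png',np.hstack([cv2.resize(a,(400,300)),cv2.resize(b,(400,300))])[:,:,::-1])
E
```

```text
pics
{'intrinsics': array([[383.372,   0.   , 284.794],
       [  0.   , 383.372, 209.273],
       [  0.   ,   0.   ,   1.   ]]), 'cam_to_world': array([[ -0.005,   0.998,  -0.07 , 529.723],
       [ -1.   ,  -0.003,   0.031, 138.427],
       [  0.03 ,   0.07 ,   0.997, 910.442],
       [  0.   ,   0.   ,   0.   ,   1.   ]])} {'intrinsics': array([[542.339,   0.   , 276.932],
       [  0.   , 542.339, 206.034],
       [  0.   ,   0.   ,   1.   ]]), 'cam_to_world': array([[   0.992,    0.041,   -0.12 ,  483.127],
       [  -0.125,    0.49 ,   -0.863, -756.751],
       [   0.024,    0.871,    0.491,  549.573],
       [   0.   ,    0.   ,    0.   ,    1.   ]])}
{'t': 0.1, 'qpos': array([ 1.256,  0.424,  1.631,  0.   ,  1.089, -0.019]), 'qvel': array([ 0.002, -0.002, -0.002,  0.   ,  0.003,  0.001]), 'joint_torque': array([  0.001, -54.561, -27.432,   0.065,   0.019,  -0.   ]), 'ee_pos': array([182.011, 597.383, 221.988]), 'orientation': array([-0.463, -3.107,  0.002]), 'ft_force': array([-0.64 ,  0.298,  0.427]), 'moment': array([-0.016,  0.005,  0.026]), 'width': 87.69831923931066}
```

View pics/top0.png

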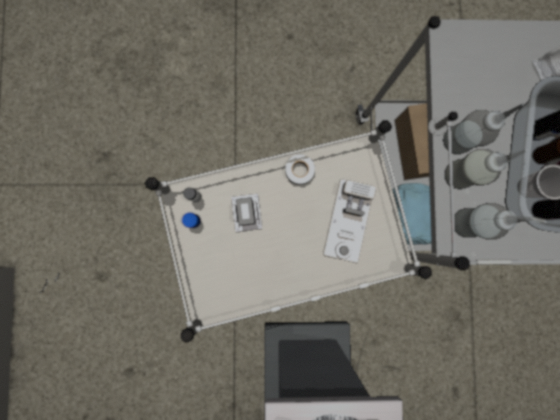

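View pics/side0.png

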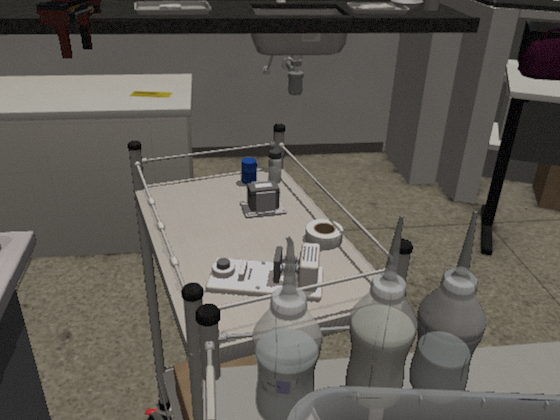

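The top view shows the caddy with the pack at about (247,212), and the dock running from the button (344,250) to the housing (358,190). The tape is at (300,170), the jar at (191,220) and the vial at (192,194). The side view agrees. I'll enlarge the two areas to measure them.

```bash
python3 - <<'E'
from h import *
np.set_printoptions(suppress=True,precision=1)
im,c=load('top0')
A=cv2.resize(im[180:244,220:274],None,fx=7,fy=7,interpolation=cv2.INTER_CUBIC)
B=cv2.resize(im[174:270,320:386],None,fx=6,fy=6,interpolation=cv2.INTER_CUBIC)
H=np.zeros((576,A.shape[1]+B.shape[1],3),np.uint8);H[:A.shape[0],:A.shape[1]]=A;H[:,A.shape[1]:]=B
cv2.imwrite('pics/crop.png',H[:,:,::-1])
print(ray(c,[[247,212]],54),ray(c,[[344,250]],34),ray(c,[[358,186]],62),ray(c,[[300,170]],25),ray(c,[[191,220]],53),ray(c,[[192,194]],74))
E
```

```text
[[583.9 196.5  54. ]] [[497.5 -23.5  34. ]] [[641.1 -52.1  62. ]] [[683.7  75.2  25. ]] [[566.5 320.7  53. ]] [[622.3 314.8  74. ]]
```

View pics/crop.png

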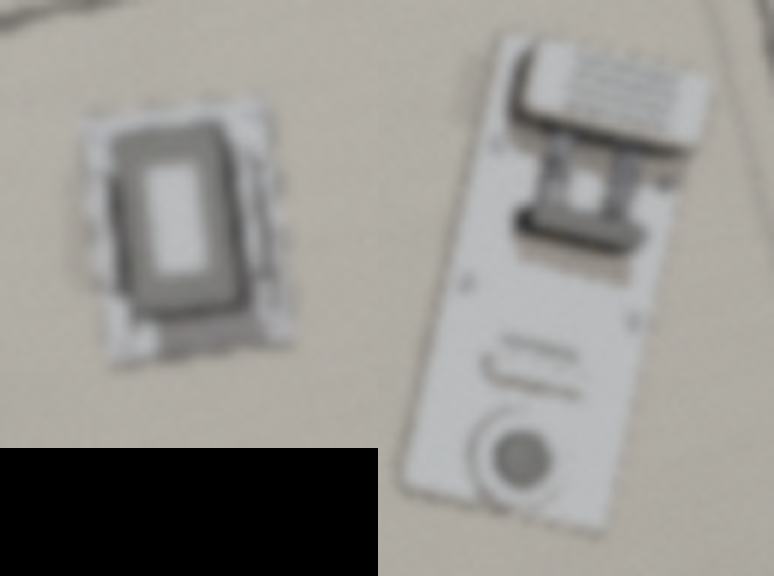

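Read from the crop, the pack top's corners are about (115,130), (222,122), (245,308) and (135,318). The dock base's corners are about (500,35), (400,485) and (605,530), the button is at (522,460), and the plate face spans (520,235) to (632,252). I'll convert these to positions.

```bash
python3 - <<'E'
from h import *
np.set_printoptions(suppress=True,precision=1)
im,c=load('top0')
fA=lambda p:np.array(p)/7+[220,180]-.43
fB=lambda p:(np.array(p)-[378,0])/6+[320,174]-.42
p=ray(c,fA([[115,130],[222,122],[245,308],[135,318]]),54);print('pack',p.mean(0),p)
ax=(p[0]+p[1]-p[2]-p[3])/2;print(np.linalg.norm(ax),np.degrees(np.arctan2(ax[1],ax[0])), np.linalg.norm(p[0]-p[1]))
q=ray(c,fB([[500,35],[400,485],[605,530]]),12);a=q[0]-q[1];print('dock',q,np.linalg.norm(a),np.degrees(np.arctan2(a[1],a[0])),np.linalg.norm(q[2]-q[1]),np.degrees(np.arctan2(*(q[2]-q[1])[[0,1]])))
d=q[2]-q[1];print(np.degrees(np.arctan2(d[0],-d[1])))
b=ray(c,fB([[522,460]]),34)[0];print('button',b)
f=ray(c,fB([[520,215],[640,233]]),58);print('plate top',f, f.mean(0))
o=get_obs();print(R.from_rotvec(o['orientation']).as_matrix())
E
```

```text
pack [586.4 200.6  54. ] [[615.  221.2  54. ]
 [617.6 187.   54. ]
 [558.  179.7  54. ]
 [555.  214.6  54. ]]
60.202955818660364 6.665464045071448 34.19863525292325
dock [[663.5 -20.4  12. ]
 [486.7  21.4  12. ]
 [468.8 -58.7  12. ]] 181.62634613842965 -13.302910631761785 82.05631023020855 -167.3608750264204
-12.639124973579626
button [496.9 -22.5  34. ]
plate top [[588.9 -18.8  58. ]
 [582.  -63.8  58. ]] [585.4 -41.3  58. ]
[[-1.   0.3 -0. ]
 [ 0.3  1.  -0. ]
 [ 0.  -0.  -1. ]]
```

```bash
cat >> h.py <<'E'
def goal(x,y,z,yaw,o=None):
    "tool-frame shift and turn to TCP x,y,z with jaw axis (mod 180) at yaw deg, pointing down"
    o=o or get_obs(); r=R.from_rotvec(o['orientation']); best=None
    for k in (0,180):
        a=np.radians(yaw+k); Y=np.array([np.cos(a),np.sin(a),0]); Z=np.array([0,0,-1.]); X=np.cross(Y,Z)
        d=(r.inv()*R.from_matrix(np.c_[X,Y,Z])).as_rotvec()
        if best is None or np.linalg.norm(d)<np.linalg.norm(best): best=d
    t=r.inv().apply(np.array([x,y,z])-o['ee_pos'])
    a=r.as_matrix()[:,1]; print('t',round(o['t'],2),'tcp',o['ee_pos'].round(1),'jaw yaw',np.degrees(np.arctan2(a[1],a[0])).round(1),'F',o['ft_force'].round(1),'w',round(o['width'],1))
    print('  shift',t.round(1),'turn',best.round(3),'q6',o['qpos'][5].round(2))
E
python3 -c "
from h import *
goal(586,200,222,6.7)"
```

```text
t 0.1 tcp [182.  597.4 222. ] jaw yaw 73.1 F [-0.6  0.3  0.4] w 87.7
  shift [-5.023e+02 -2.623e+02  3.000e-01] turn [-1.000e-03  1.000e-03  1.158e+00] q6 -0.02
```

```bash
python3 -m jog '{"delta_rot":[[0,0,1.158],[0,0,1.158],[0,0,1.158],[0,0,1.158],[0,0,1.158]],"translation":[[-502,-262,0],[-502,-262,0],[-502,-262,0],[-502,-262,0],[-502,-262,0]],"hand":[1,1,1,1,1]}'; python3 -c "
from h import *
goal(586,200,222,6.7)"
```

```text
t: 0.6
ee_pos: [361.3, 420.9, 222.5]
orientation: [-1.577, -2.717, 0.001]
ft_force: [0.6, 0.2, 0.1]
width: 88.0
t 0.6 tcp [361.3 420.9 222.5] jaw yaw 29.7 F [0.6 0.2 0.1] w 88.0
  shift [-303.3   85.4    0.5] turn [-0.     0.     0.402] q6 0.32
```

```bash
python3 -m jog '{"delta_rot":[[0,0,0.402],[0,0,0.402],[0,0,0.402],[0,0,0.402],[0,0,0.402]],"translation":[[-303,85,0],[-303,85,0],[-303,85,0],[-303,85,0],[-303,85,0]],"hand":[1,1,1,1,1]}'; python3 -c "
from h import *
goal(586,200,222,6.7)"
```

```text
t: 1.1
ee_pos: [540.5, 246.4, 222.4]
orientation: [-2.081, -2.353, 0.001]
ft_force: [0.5, 0.8, 0.0]
width: 87.8
t 1.1 tcp [540.5 246.4 222.4] jaw yaw 7.0 F [0.5 0.8 0. ] w 87.8
  shift [-51.6  39.4   0.4] turn [-0.     0.     0.006] q6 0.28
```

```bash
python3 -m jog '{"delta_rot":[[0,0,0.006],[0,0,0.006],[0,0,0.006],[0,0,0.006]],"translation":[[-52,39,0],[-52,39,0],[-52,39,0],[-52,39,0]],"hand":[1,1,1,1]}'; python3 -c "
from h import *
goal(586,200,222,6.7)
np.set_printoptions(suppress=True,precision=3)
im,c=snap('wrist','w1');print(c['cam_to_world'],c['intrinsics'])
print(proj(c,[[586,200,54]]))"
```

```text
t: 1.5
ee_pos: [583.6, 201.8, 222.2]
orientation: [-2.087, -2.346, 0.001]
ft_force: [0.2, -0.5, -0.2]
width: 87.8
t 1.5 tcp [583.6 201.8 222.2] jaw yaw 6.7 F [ 0.2 -0.5 -0.2] w 87.8
  shift [-2.1  2.2  0.2] turn [-0.001 -0.    -0.   ] q6 0.2
[[  0.993  -0.113  -0.033 574.664]
 [  0.117   0.947   0.298 284.257]
 [ -0.002  -0.3     0.954 384.337]
 [  0.      0.      0.      1.   ]] [[327.724   0.    279.177]
 [  0.    327.724 211.414]
 [  0.      0.      1.   ]]
[[281.28  194.231]]
```

View pics/w1.png

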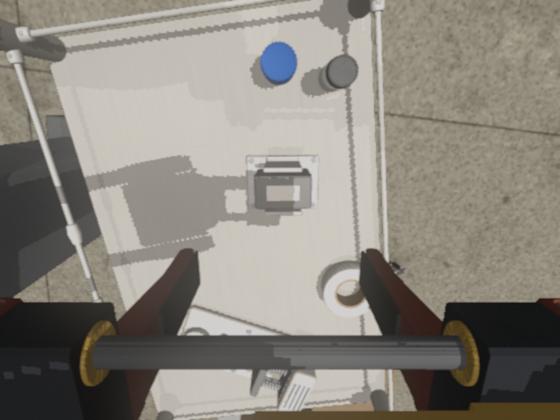

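The pack's top shows at about (283,192) in the wrist image against (281,194) predicted, so the estimate is good to a few mm. I'll refine centre and angle from the label and top contour.

```bash
python3 - <<'E'
from h import *
np.set_printoptions(suppress=True,precision=1)
im,c=load('w1')
x0,y0,s=236,144,8
cr=cv2.resize(im[y0:220,x0:330],None,fx=s,fy=s,interpolation=cv2.INTER_CUBIC)
g=cv2.cvtColor(cr,cv2.COLOR_RGB2GRAY)
print(g[(188-y0)*s,::16]);print(g[::16,(283-x0)*s])
cv2.imwrite('pics/w1c.png',cr[:,:,::-1])
E
```

```text
[152 152 144 144 143 141 143 156 155 130 108 114 114 114 113 134 177 176
 177 177 177 177 177 177 177 177 177 177 177 186 210 211 179 156 157 158
 158 147 177 210 207 184 201 200 200 201 201]
[201 200 195 191 191 189 155 208 199 121 109 107 172 211 160  82 110 124
 115 116 115 161 177 176 176 176 175 176 166 114 113 113 108 104 135 153
 185 202]
```

View pics/w1c.png

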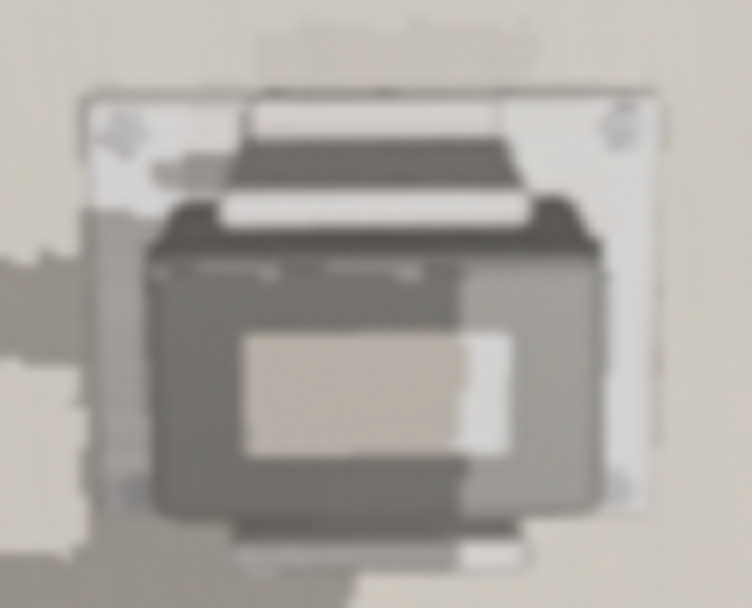

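The crop shows the label's corners at (243,333), (512,333), (512,458) and (246,458). The top face spans columns 152–600 and rows 255–520.

```bash
python3 - <<'E'
from h import *
np.set_printoptions(suppress=True,precision=1)
im,c=load('w1')
f=lambda p:np.array(p)/8+[236,144]-.44
for n,q in (('label',[[243,333],[512,333],[512,458],[246,458]]),('top',[[150,256],[600,254],[603,520],[153,521]])):
    p=ray(c,f(q),54);a=p[1]+p[2]-p[0]-p[3];print(n,p.mean(0),np.linalg.norm(a)/2,np.linalg.norm(p[0]-p[3]),np.degrees(np.arctan2(a[1],a[0])))
p=ray(c,f([[83,92],[658,93],[646,512],[88,512]]),6);a=p[1]+p[2]-p[0]-p[3];print('floor',p.mean(0),np.linalg.norm(a)/2,np.linalg.norm(p[0]-p[3]),np.degrees(np.arctan2(a[1],a[0])))
goal(584.5,200.5,100,6.7)
E
```

```text
label [587.5 201.4  54. ] 34.71272609002477 16.71116076568792 6.767194884892111
top [587.1 202.2  54. ] 58.35553598851484 35.3797565242554 6.961544409711507
floor [586.3 202.6   6. ] 83.30087940034798 62.96741735855984 6.713263962563631
t 1.55 tcp [583.3 202.4 222.3] jaw yaw 6.8 F [-0.2  0.4  0. ] w 87.9
  shift [ -2.    1.2 122.3] turn [-0. -0.  0.] q6 0.2
```

```bash
python3 -m jog '{"delta_rot":[[0,0,0],[0,0,0],[0,0,0],[0,0,0],[0,0,0]],"translation":[[-0.8,3.6,45],[-0.8,3.6,90],[-0.8,3.6,125],[-0.8,3.6,145],[-0.8,3.6,145]],"hand":[1,1,1,1,1]}'; python3 -c "
from h import *
goal(587,202,18,6.8)"
```

```text
t: 2.05
ee_pos: [584.7, 201.9, 74.7]
orientation: [-2.083, -2.348, 0.009]
ft_force: [1.0, -0.2, -0.3]
width: 87.8
t 2.05 tcp [584.7 201.9  74.7] jaw yaw 6.8 F [ 1.  -0.2 -0.3] w 87.8
  shift [-0.2  2.7 56.7] turn [-0.006  0.001  0.001] q6 0.19
```

```bash
python3 -m jog '{"delta_rot":[[0,0,0],[0,0,0],[0,0,0],[0,0,0],[0,0,0]],"translation":[[0,2,25],[0,2,45],[0,2,56.5],[0,2,56.5],[0,2,56.5]],"hand":[1,1,1,1,1]}'; python3 -c "
from h import *
goal(587,202,18,6.8)"
```

```text
t: 2.55
ee_pos: [590.7, 201.9, 22.3]
orientation: [2.087, 2.348, 0.002]
ft_force: [1.0, 0.7, 0.7]
width: 87.4
t 2.55 tcp [590.7 201.9  22.3] jaw yaw 6.7 F [1.  0.7 0.7] w 87.4
  shift [ 0.5 -3.6  4.3] turn [ 0.001 -0.    -0.001] q6 0.19
```

```bash
python3 -m jog '{"delta_rot":[[0,0,0],[0,0,0]],"translation":[[0,0,0],[0,0,0]],"hand":[1,1]}'; python3 -c "
from h import *
goal(587,202,18,6.8)"
```

```text
t: 2.75
ee_pos: [591.0, 201.4, 22.3]
orientation: [2.087, 2.347, 0.002]
ft_force: [0.2, -0.3, 0.6]
width: 87.9
t 2.75 tcp [591.  201.4  22.3] jaw yaw 6.7 F [ 0.2 -0.3  0.6] w 87.9
  shift [ 1.  -3.9  4.3] turn [ 0.002 -0.    -0.002] q6 0.19
```

```bash
python3 -m jog '{"delta_rot":[[0,0,0],[0,0,0],[0,0,0]],"translation":[[0.5,-4,4],[0.5,-4,4],[0.5,-4,4]],"hand":[1,1,1]}'; python3 -m jog '{"delta_rot":[[0,0,0],[0,0,0],[0,0,0],[0,0,0],[0,0,0]],"translation":[[0,0,0],[0,0,0],[0,0,0],[0,0,0],[0,0,0]],"hand":[-1,-1,-1,-1,-1]}'; python3 -c "
from h import *
goal(587,202,18,6.8)"
```

```text
t: 3.05
ee_pos: [585.9, 201.1, 17.1]
orientation: [-2.088, -2.347, 0.001]
ft_force: [-0.1, 0.5, 0.3]
width: 87.8
t: 3.55
ee_pos: [586.3, 201.2, 17.2]
orientation: [2.088, 2.347, 0.0]
ft_force: [-0.3, 0.1, -0.8]
width: 60.0
t 3.55 tcp [586.3 201.2  17.2] jaw yaw 6.7 F [-0.3  0.1 -0.8] w 60.0
  shift [ 0.7  0.7 -0.8] turn [ 0.    -0.    -0.002] q6 0.19
```

```bash
python3 -m jog '{"delta_rot":[[0,0,0],[0,0,0],[0,0,0],[0,0,0],[0,0,0]],"translation":[[0,0,0],[0,0,-15],[0,0,-40],[0,0,-80],[0,0,-80]],"hand":[-1,-1,-1,-1,-1]}'; python3 -c "
from h import *
goal(560,86,97,-13)"
```

```text
t: 4.05
ee_pos: [589.5, 202.3, 102.9]
orientation: [2.085, 2.344, 0.012]
ft_force: [0.8, -0.4, -2.0]
width: 60.0
t 4.05 tcp [589.5 202.3 102.9] jaw yaw 6.7 F [ 0.8 -0.4 -2. ] w 60.0
  shift [-112.1  -43.     5.3] turn [ 0.008 -0.003  0.344] q6 0.19
```

```bash
python3 -m jog '{"delta_rot":[[0,0,0.1],[0,0,0.22],[0.004,-0.002,0.344],[0.004,-0.002,0.344],[0.004,-0.002,0.344]],"translation":[[-37,-14,0],[-75,-28,0],[-112,-43,3],[-112,-43,3],[-112,-43,3]],"hand":[-1,-1,-1,-1,-1]}'; python3 -c "
from h import *
goal(560,86,11.5,-13)"
```

```text
t: 4.55
ee_pos: [556.3, 84.3, 94.1]
orientation: [-2.458, -1.954, 0.007]
ft_force: [-0.4, 1.0, -2.5]
width: 59.8
t 4.55 tcp [556.3  84.3  94.1] jaw yaw -13.0 F [-0.4  1.  -2.5] w 59.8
  shift [ 2.7  3.5 82.6] turn [-0.004  0.003 -0.001] q6 0.36
```

```bash
python3 -m jog '{"delta_rot":[[0,0,0],[0,0,0],[0,0,0],[0,0,0],[0,0,0]],"translation":[[1,2,30],[2,3,60],[2,3,74],[2,3,74],[2,3,74]],"hand":[-1,-1,-1,-1,-1]}'; python3 -m jog '{"delta_rot":[[0,0,0]],"translation":[[0,0,0]],"hand":[-1]}'; python3 -c "
from h import *
goal(560,86,11.2,-13)"
```

```text
t: 5.05
ee_pos: [560.1, 86.8, 20.5]
orientation: [-2.457, -1.956, 0.006]
ft_force: [0.4, 0.9, -2.6]
width: 59.7
t: 5.15
ee_pos: [560.7, 86.6, 21.3]
orientation: [-2.458, -1.956, 0.004]
ft_force: [0.8, 1.7, -1.8]
width: 60.2
t 5.15 tcp [560.7  86.6  21.3] jaw yaw -13.0 F [ 0.8  1.7 -1.8] w 60.2
  shift [-0.7 -0.5 10.1] turn [-0.002  0.002  0.001] q6 0.36
```

```bash
python3 -m jog '{"delta_rot":[[0,0,0],[0,0,0],[0,0,0],[0,0,0]],"translation":[[0,0,5],[0,0,8],[0,0,9],[0,0,9]],"hand":[-1,-1,-1,-1]}'; python3 -c "
from h import *
goal(560,86,11.2,-13)"
```

```text
t: 5.55
ee_pos: [559.6, 86.0, 11.3]
orientation: [-2.458, -1.955, 0.007]
ft_force: [-0.5, -0.0, -0.4]
width: 59.8
t 5.55 tcp [559.6  86.   11.3] jaw yaw -13.0 F [-0.5 -0.  -0.4] w 59.8
  shift [0.  0.4 0.1] turn [-0.004  0.003 -0.   ] q6 0.36
```

```bash
python3 -m jog '{"delta_rot":[[0,0,0],[0,0,0],[0,0,0],[0,0,0],[0,0,0]],"translation":[[0,0,0.5],[0,0,0.5],[0,0,0.5],[0,0,0.5],[0,0,0.5]],"hand":[-1,1,1,1,1]}';python3 -m jog '{"delta_rot":[[0,0,0],[0,0,0],[0,0,0],[0,0,0],[0,0,0]],"translation":[[0,0,-10],[0,0,-45],[0,0,-90],[0,0,-110],[0,0,-110]],"hand":[1,1,1,1,1]}'; python3 -c "
from h import *
goal(559.6,86,120,77)"
```

```text
t: 6.05
ee_pos: [559.7, 86.1, 10.6]
orientation: [-2.458, -1.955, 0.007]
ft_force: [0.5, -0.3, -0.0]
width: 86.8
t: 6.55
ee_pos: [562.5, 86.6, 124.6]
orientation: [2.457, 1.954, 0.003]
ft_force: [0.3, 0.6, 0.8]
width: 87.8
t 6.55 tcp [562.5  86.6 124.6] jaw yaw -13.0 F [0.3 0.6 0.8] w 87.8
  shift [-1.2 -2.7  4.6] turn [ 0.002 -0.002  1.571] q6 0.36
```

```bash
python3 -m jog '{"delta_rot":[[0,0,-0.15],[0,0,-0.3],[0,0,-0.45],[0,0,-0.6],[0,0,-0.75]],"translation":[[-1,-2,-10],[-1,-2,-20],[-1,-2,-20],[-1,-2,-20],[-1,-2,-20]],"hand":[1,1,1,1,1]}';python3 -m jog '{"delta_rot":[[0,0,-0.15],[0,0,-0.3],[0,0,-0.45],[0,0,-0.6],[0,0,-0.75]],"translation":[[0,0,0],[0,0,0],[0,0,0],[0,0,0],[0,0,0]],"hand":[1,1,1,1,1]}';python3 -m jog '{"delta_rot":[[0,0,-0.071],[0,0,-0.071],[0,0,-0.071]],"translation":[[0,0,0],[0,0,0],[0,0,0]],"hand":[1,1,1]}'; python3 -c "
from h import *
goal(559.6,86,30,77)
im,c=snap('wrist','w2')
print(proj(c,[[559.6,86,48],[562.5,-37,60],[497,-22.5,34]]))
"
```

```text
t: 7.05
ee_pos: [557.2, 85.7, 139.8]
orientation: [-1.561, -2.722, 0.007]
ft_force: [-0.2, -0.0, -0.3]
width: 87.7
t: 7.55
ee_pos: [557.2, 85.7, 139.6]
orientation: [-0.456, -3.103, 0.004]
ft_force: [0.3, 0.9, -0.9]
width: 87.4
t: 7.85
ee_pos: [557.5, 85.7, 140.0]
orientation: [-0.358, -3.116, 0.004]
ft_force: [0.3, -0.7, -0.7]
width: 87.9
t 7.85 tcp [557.5  85.7 140. ] jaw yaw 76.9 F [ 0.3 -0.7 -0.7] w 87.9
  shift [ -2.6   1.1 110. ] turn [-0.003 -0.005 -0.002] q6 -1.21
[[280.04878362 217.43974611]
 [133.08668808 257.82553857]
 [135.09119566 170.12684471]]
```

View pics/w2.png

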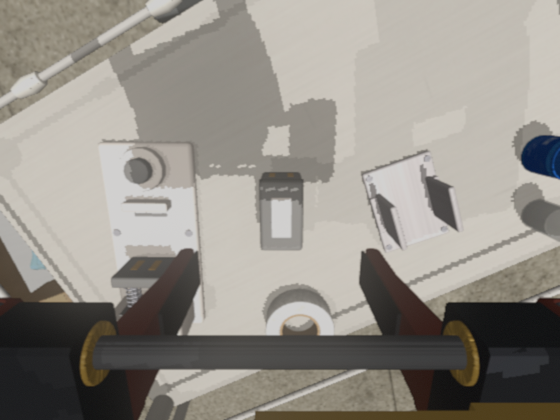

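The pack stands upright at (281,218), against (280,217) predicted. The button is at (138,170), the lip at (148,206) and the plate top at (150,270). I'll zoom in on the dock to refine its pose.

```bash
python3 - <<'E'
from h import *
im,c=load('w2')
cv2.imwrite('pics/w2c.png',cv2.resize(im[135:310,90:215],None,fx=3.4,fy=3.4,interpolation=cv2.INTER_CUBIC)[:,:,::-1])
E
```

```text
(no output)
```

View pics/w2c.png

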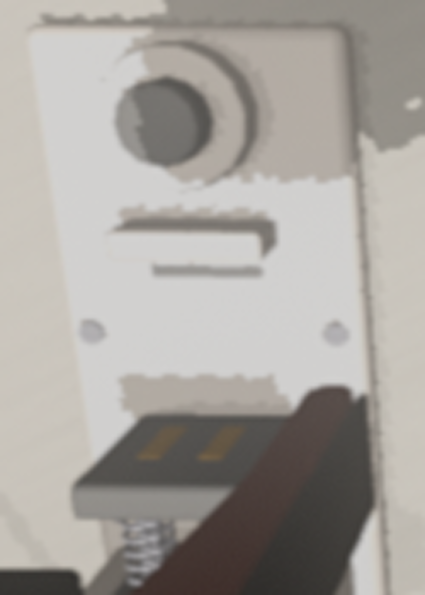

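```bash
python3 - <<'E'
from h import *
np.set_printoptions(suppress=True,precision=1)
im,c=load('w2'); print(np.array(c['cam_to_world'])[:3,3])
f=lambda p:np.array(p)/3.4+[90,135]-.35
r=lambda q,z:ray(c,f(q),z)
ang=lambda a:np.degrees(np.arctan2(a[1],a[0]))
C=r([[32,28],[350,26]],12);d=C[0]-C[1];print('front corners',C,np.linalg.norm(d),'yaw',ang(d)-90,'->')
S=r([[92,331],[336,333]],12);d=S[0]-S[1];print('screws',S,S.mean(0),ang(d)-90)
e=r([[352,60],[381,560]],12);print('right edge yaw',ang(e[1]-e[0]))
e=r([[36,60],[90,450]],12);print('left edge yaw',ang(e[1]-e[0]))
B=r([[158,121]],34)[0];print('button',B)
L=r([[108,232],[262,234],[262,261],[108,260]],26);print('lip',L,L.mean(0),ang(L[0]-L[1])-90)
y=np.radians(-13);u=np.array([np.cos(y),np.sin(y)])
print('pocket from button',B[:2]+67*u,'lip',L.mean(0)[:2]+34*u,'front',C.mean(0)[:2])
T=r([[70,487],[138,414]],58);print('plate left top edge?',T)
P=ray(c,[[261,194],[301,193],[302,249],[261,249]],48);print('pack',P.mean(0),P)
E
```

```text
[478.2 105.  302.5]
front corners [[468.8 -55.2  12. ]
 [486.8  24.6  12. ]] 81.75994280208805 yaw -192.70544977712865 ->
screws [[550.4 -70.8  12. ]
 [566.3  -4.6  12. ]] [558.3 -37.7  12. ] -193.50745511274675
right edge yaw -14.15293535744644
left edge yaw -14.289830422571912
button [497.3 -21.7  34. ]
lip [[522.2 -48.2  26. ]
 [531.7  -9.6  26. ]
 [538.6 -12.   26. ]
 [529.3 -51.   26. ]] [530.5 -30.2  26. ] -193.7971904080906
pocket from button [562.6 -36.8] lip [563.6 -37.8] front [477.8 -15.3]
plate left top edge? [[576.2 -63.3  58. ]
 [561.5 -40.   58. ]]
pack [563.6  86.1  48. ] [[536.9  75.6  48. ]
 [543.4 106.9  48. ]
 [591.   97.7  48. ]
 [583.3  64.1  48. ]]
```

```bash
python3 -m jog '{"delta_rot":[[0,0,0],[0,0,0],[0,0,0],[0,0,0]],"translation":[[-1,0,35],[-2.6,1,70],[-2.6,1,80],[-2.6,1,80]],"hand":[1,1,1,1]}'; python3 -c "
from h import *
goal(559.6,86,15,77)"
```

```text
t: 8.3
ee_pos: [559.1, 85.9, 59.2]
orientation: [-0.356, -3.114, 0.005]
ft_force: [0.4, 0.6, -0.1]
width: 87.8
t 8.3 tcp [559.1  85.9  59.2] jaw yaw 77.0 F [ 0.4  0.6 -0.1] w 87.8
  shift [-0.8  0.4 44.2] turn [-0.004 -0.007 -0.001] q6 -1.21
```

```bash
python3 -m jog '{"delta_rot":[[-0.003,-0.006,0],[-0.003,-0.006,0],[-0.003,-0.006,0],[-0.003,-0.006,0],[-0.003,-0.006,0]],"translation":[[-0.5,0.4,20],[-0.5,0.4,36],[-0.5,0.4,43],[-0.5,0.4,43],[-0.5,0.4,43]],"hand":[1,1,1,1,1]}'; python3 -c "
from h import *
goal(559.6,86,15,77)"
```

```text
t: 8.8
ee_pos: [561.2, 86.3, 18.2]
orientation: [0.355, 3.118, 0.0]
ft_force: [0.0, 0.5, -0.3]
width: 87.9
t 8.8 tcp [561.2  86.3  18.2] jaw yaw 77.0 F [ 0.   0.5 -0.3] w 87.9
  shift [ 1.5 -0.7  3.2] turn [0.001 0.003 0.   ] q6 -1.21
```

```bash
python3 -m jog '{"delta_rot":[[0,0,0],[0,0,0],[0,0,0]],"translation":[[1.5,-0.7,3],[1.5,-0.7,3],[1.5,-0.7,3]],"hand":[1,1,1]}'; python3 -c "
from h import *
goal(559.6,86,15,77)"; python3 -m jog '{"delta_rot":[[0,0,0],[0,0,0],[0,0,0],[0,0,0],[0,0,0]],"translation":[[0,0,0],[0,0,0],[0,0,0],[0,0,0],[0,0,0]],"hand":[-1,-1,-1,-1,-1]}';python3 -m jog '{"delta_rot":[[0,0,0],[0,0,0],[0,0,0]],"translation":[[0,0,0],[0,0,0],[0,0,0]],"hand":[-1,-1,-1]}'; python3 -c "
from h import *
goal(559.6,86,15,77)"
```

```text
t: 9.1
ee_pos: [559.3, 85.9, 15.0]
orientation: [0.355, 3.119, 0.0]
ft_force: [1.1, -0.6, -0.0]
width: 88.0
t 9.1 tcp [559.3  85.9  15. ] jaw yaw 77.0 F [ 1.1 -0.6 -0. ] w 88.0
  shift [-0.3  0.2 -0. ] turn [0.    0.003 0.   ] q6 -1.21
t: 9.6
ee_pos: [559.2, 85.9, 14.7]
orientation: [0.355, 3.119, 0.0]
ft_force: [-0.5, -0.3, 0.6]
width: 51.4
t: 9.9
ee_pos: [559.3, 85.9, 14.7]
orientation: [0.355, 3.119, 0.0]
ft_force: [0.0, 0.6, -0.6]
width: 36.3
t 9.9 tcp [559.3  85.9  14.7] jaw yaw 77.0 F [ 0.   0.6 -0.6] w 36.3
  shift [-0.3  0.1 -0.3] turn [0.    0.003 0.   ] q6 -1.21
```

```bash
python3 -m jog '{"delta_rot":[[0,0,0],[0,0,0],[0,0,0],[0,0,0],[0,0,0]],"translation":[[0,0,0],[0,0,-12],[0,0,-35],[0,0,-60],[0,0,-75]],"hand":[-1,-1,-1,-1,-1]}'; python3 -c "
from h import *
goal(543.4,-32.7,85,76.5)"
```

```text
t: 10.4
ee_pos: [559.6, 86.0, 91.8]
orientation: [0.355, 3.117, 0.001]
ft_force: [0.3, -0.4, -2.0]
width: 36.0
t 10.4 tcp [559.6  86.   91.8] jaw yaw 77.0 F [ 0.3 -0.4 -2. ] w 36.0
  shift [ -10.8 -119.3    6.7] turn [0.001 0.004 0.009] q6 -1.21
```

```bash
python3 -m jog '{"delta_rot":[[0,0,0.009],[0,0,0.009],[0,0,0.009],[0,0,0.009],[0,0,0.009]],"translation":[[-4,-40,0],[-8,-80,0],[-10.5,-110,0],[-10.8,-119,0],[-10.8,-119,0]],"hand":[-1,-1,-1,-1,-1]}'; python3 -c "
from h import *
goal(543.4,-32.7,50,76.5)"
```

```text
t: 10.9
ee_pos: [542.5, -33.4, 89.9]
orientation: [0.373, 3.117, 0.0]
ft_force: [-0.6, 0.1, -1.4]
width: 35.6
t 10.9 tcp [542.5 -33.4  89.9] jaw yaw 76.4 F [-0.6  0.1 -1.4] w 35.6
  shift [-0.6  0.9 39.9] turn [ 0.     0.002 -0.002] q6 -1.42
```

```bash
python3 -c "
from h import *
im,c=snap('wrist','w3')
cv2.imwrite('pics/w3c.png',cv2.resize(im[60:330,150:410],None,fx=2.2,fy=2.2,interpolation=cv2.INTER_CUBIC)[:,:,::-1])
"
```

```text
(no output)
```

View pics/w3c.png

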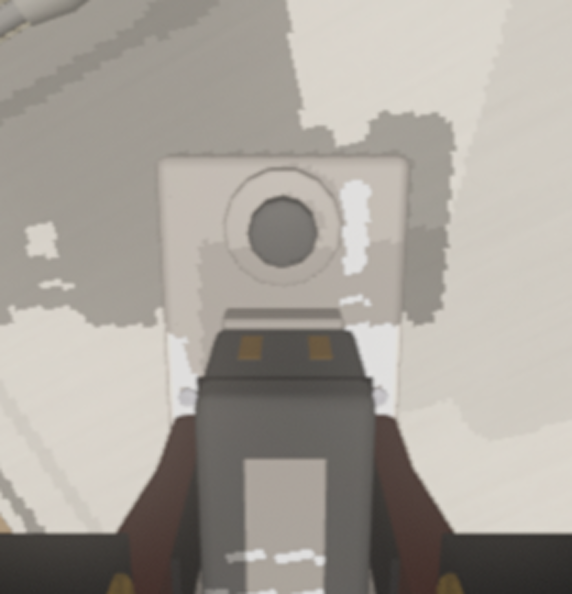

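Wrist image: the dock front edge runs level in it, from (160,157) to (406,157) in the crop. The button is at (283,231), the lip spans 225–342, and the pack's top spans 198–374. I'll turn this into lateral and yaw errors.

```bash
python3 - <<'E'
from h import *
np.set_printoptions(suppress=True,precision=2)
im,c=load('w3')
f=lambda p:np.array(p)/2.2+[150,60]-.27
o=get_obs(); r=R.from_rotvec(o['orientation']); t=o['ee_pos']
L=lambda q,z:r.inv().apply(ray(c,f(q),z)-t)[:,:2]   # tool x,y
z=t[2]
for n,q,h in (('base',[[160,157],[406,157]],12),('button',[[283,231]],34),('liptop front',[[224,311],[342,311]],26),('screws',[[187,397],[380,397]],12),('left edge',[[161,180],[169,400]],12),('right edge',[[406,180],[398,400]],12),('packtop',[[198,379],[374,379]],z-14.7+48),('label',[[244,459],[326,459]],z-14.7+48),('brass base',[[218,333],[352,333]],z-14.7+2)):
    a=L(q,h);print(n,a.tolist(),'mid',a.mean(0))
goal(543.4,-32.7,50,76.5)
E
```

```text
base [[67.23085106006717, -41.04582050153988], [67.20414932337765, 38.598917227807824]] mid [67.22 -1.22]
button [[46.77300714802088, -1.188094063114993]] mid [46.77 -1.19]
liptop front [[19.361082703378475, -20.426763974247816], [19.34561961452861, 17.950385806324732]] mid [19.35 -1.24]
screws [[-16.580192280435497, -35.75596807970033], [-16.61099227787291, 33.48891128425922]] mid [-16.6   -1.13]
left edge [[59.91477739278778, -41.1028121894259], [-17.73979839927782, -42.270009482738146]] mid [ 21.09 -41.69]
right edge [[59.88716742711821, 38.96723791455293], [-17.776517960218737, 40.002260373696686]] mid [21.06 39.48]
packtop [[32.995154290634474, -17.195608702420184], [32.98050722292222, 16.416511261726512]] mid [32.99 -0.39]
label [[16.038260326726874, -8.705425249837319], [16.03051238516424, 7.535664701269025]] mid [16.03 -0.58]
brass base [[27.83314213919155, -17.602953061156466], [27.819072825541568, 16.43549437239224]] mid [27.83 -0.58]
t 10.95 tcp [542.8 -32.5  89.8] jaw yaw 76.4 F [ 0.2  0.3 -2.2] w 36.5
  shift [-0.5 -0.1 39.8] turn [ 0.  0. -0.] q6 -1.42
```

```bash
python3 -m jog '{"delta_rot":[[0,0,0],[0,0,0],[0,0,0],[0,0,0],[0,0,0]],"translation":[[-4,-0.7,10],[-4,-0.7,28],[-4,-0.7,38],[-4,-0.7,41],[-4,-0.7,41]],"hand":[-1,-1,-1,-1,-1]}';python3 -m jog '{"delta_rot":[[0,0,0]],"translation":[[0,0,0]],"hand":[-1]}'; python3 -c "
from h import *
goal(546.7,-34.3,46,76.4)"
```

```text
t: 11.45
ee_pos: [546.3, -33.5, 47.9]
orientation: [0.368, 3.119, 0.0]
ft_force: [0.8, -0.7, -2.0]
width: 35.6
t: 11.55
ee_pos: [546.9, -33.8, 48.8]
orientation: [0.369, 3.117, 0.0]
ft_force: [-0.0, 0.2, -1.9]
width: 35.8
t 11.55 tcp [546.9 -33.8  48.8] jaw yaw 76.5 F [-0.   0.2 -1.9] w 35.8
  shift [ 0.1 -0.5  2.8] turn [0.    0.003 0.002] q6 -1.42
```

```bash
python3 -m jog '{"delta_rot":[[0,0,0],[0,0,0],[0,0,0],[0,0,0],[0,0,0]],"translation":[[-4,-0.5,3],[-8,-0.5,3],[-12,-0.5,3],[-15,-0.5,3],[-15,-0.5,3]],"hand":[-1,-1,-1,-1,-1]}'; python3 -c "
from h import *
goal(565.1,-38.7,46,76.4)"
```

```text
t: 12.05
ee_pos: [559.6, -37.8, 45.5]
orientation: [-0.37, -3.118, -0.001]
ft_force: [-6.6, 2.8, 2.3]
width: 36.2
t 12.05 tcp [559.6 -37.8  45.5] jaw yaw 76.5 F [-6.6  2.8  2.3] w 36.2
  shift [-5.6  0.4 -0.5] turn [ 0.    -0.002  0.001] q6 -1.42
```

```bash
python3 -m jog '{"delta_rot":[[0,0,0],[0,0,0],[0,0,0],[0,0,0]],"translation":[[-3,0.3,0],[-6,0.3,0],[-7,0.3,0],[-7,0.3,0]],"hand":[-1,-1,-1,-1]}'; python3 -c "
from h import *
goal(565.6,-38.8,46,76.4)"
```

```text
t: 12.45
ee_pos: [565.6, -39.2, 45.4]
orientation: [-0.37, -3.117, -0.0]
ft_force: [-8.3, 2.1, 2.8]
width: 36.2
t 12.45 tcp [565.6 -39.2  45.4] jaw yaw 76.5 F [-8.3  2.1  2.8] w 36.2
  shift [ 0.1  0.4 -0.6] turn [-0.    -0.003  0.001] q6 -1.43
```

```bash
python3 -m jog '{"delta_rot":[[0,0,0],[0,0,0],[0,0,0],[0,0,0],[0,0,0]],"translation":[[-1.5,0.3,0],[-1.5,0.3,4],[-1.5,0.3,8],[-1.5,0.3,8],[-1.5,0.3,8]],"hand":[-1,-1,-1,-1,-1]}'; python3 -c "
from h import *
goal(566.6,-38.8,27,76.4)"
```

```text
t: 12.95
ee_pos: [566.3, -39.1, 37.0]
orientation: [-0.369, -3.115, -0.0]
ft_force: [-8.8, 2.2, 0.3]
width: 35.5
t 12.95 tcp [566.3 -39.1  37. ] jaw yaw 76.5 F [-8.8  2.2  0.3] w 35.5
  shift [-0.3  0.4 10. ] turn [-0.    -0.004  0.001] q6 -1.43
```

```bash
python3 -m jog '{"delta_rot":[[0,0,0],[0,0,0],[0,0,0],[0,0,0]],"translation":[[0,0.3,4],[0,0.3,8],[0,0.3,9.5],[0,0.3,9.5]],"hand":[-1,-1,-1,-1]}'; python3 -c "
from h import *
goal(566.6,-38.8,26.7,76.4)"
```

```text
t: 13.35
ee_pos: [566.7, -38.9, 27.6]
orientation: [-0.37, -3.116, -0.0]
ft_force: [-8.3, 2.1, 0.8]
width: 35.9
t 13.35 tcp [566.7 -38.9  27.6] jaw yaw 76.5 F [-8.3  2.1  0.8] w 35.9
  shift [0.1 0.1 0.9] turn [-0.    -0.004  0.001] q6 -1.42
```

```bash
python3 -m jog '{"delta_rot":[[0,0,0],[0,0,0],[0,0,0]],"translation":[[0,0,1],[0,0,1.6],[0,0,1.6]],"hand":[-1,-1,-1]}';python3 -m jog '{"delta_rot":[[0,0,0],[0,0,0],[0,0,0],[0,0,0]],"translation":[[1.5,0,0],[3,0,0],[4,0,0],[4,0,0]],"hand":[-1,-1,-1,-1]}'; python3 -c "
from h import *
goal(562.2,-37.9,26.7,76.4)"
```

```text
t: 13.65
ee_pos: [567.0, -38.9, 26.7]
orientation: [-0.37, -3.117, -0.0]
ft_force: [-9.8, 2.8, 7.6]
width: 35.7
t: 14.05
ee_pos: [564.0, -38.2, 26.7]
orientation: [-0.37, -3.119, -0.0]
ft_force: [-6.2, 1.3, 4.3]
width: 36.0
t 14.05 tcp [564.  -38.2  26.7] jaw yaw 76.5 F [-6.2  1.3  4.3] w 36.0
  shift [ 1.8 -0.1  0. ] turn [-0.    -0.001  0.001] q6 -1.42
```

```bash
python3 -m jog '{"delta_rot":[[0,0,0],[0,0,0],[0,0,0]],"translation":[[1,0,0],[2,0,0],[2,0,0]],"hand":[-1,-1,-1]}'; python3 -c "
from h import *
goal(562.2,-37.9,26.7,76.4)"
```

```text
t: 14.35
ee_pos: [563.0, -37.9, 26.7]
orientation: [0.37, 3.119, -0.0]
ft_force: [-5.9, -0.2, 2.5]
width: 35.5
t 14.35 tcp [563.  -37.9  26.7] jaw yaw 76.5 F [-5.9 -0.2  2.5] w 35.5
  shift [ 0.8 -0.2 -0. ] turn [0.    0.001 0.001] q6 -1.42
```

```bash
python3 -m jog '{"delta_rot":[[0,0,0],[0,0,0],[0,0,0]],"translation":[[1,0,0],[1.5,0,0],[1.5,0,0]],"hand":[-1,-1,-1]}'; python3 -c "
from h import *
goal(562.2,-37.9,26.7,76.4)"
```

```text
t: 14.65
ee_pos: [563.0, -37.9, 26.7]
orientation: [0.369, 3.116, -0.0]
ft_force: [-0.9, -4.9, -2.3]
width: 35.7
t 14.65 tcp [563.  -37.9  26.7] jaw yaw 76.5 F [-0.9 -4.9 -2.3] w 35.7
  shift [ 0.8 -0.2  0. ] turn [0.    0.004 0.002] q6 -1.42
```

```bash
python3 -m jog '{"delta_rot":[[0,0,0],[0,0,0]],"translation":[[0,-0.6,0],[0,-0.6,0]],"hand":[-1,-1]}'; python3 -m jog '{"delta_rot":[[0,0,0],[0,0,0],[0,0,0],[0,0,0],[0,0,0]],"translation":[[0,0,0],[0,0,0],[0,0,0],[0,0,0],[0,0,0]],"hand":[1,1,1,1,1]}'; python3 -c "
from h import *
goal(562.2,-37.9,26.7,76.4)"
```

```text
t: 14.85
ee_pos: [563.0, -37.9, 26.7]
orientation: [0.369, 3.116, 0.001]
ft_force: [1.0, -0.9, -4.1]
width: 36.0
t: 15.35
ee_pos: [562.2, -38.0, 26.7]
orientation: [0.369, 3.117, 0.0]
ft_force: [0.1, 0.5, -0.0]
width: 72.1
t 15.35 tcp [562.2 -38.   26.7] jaw yaw 76.5 F [ 0.1  0.5 -0. ] w 72.1
  shift [ 0.   0.1 -0. ] turn [0.    0.003 0.002] q6 -1.42
```

```bash
python3 -m jog '{"delta_rot":[[0,0,0],[0,0,0],[0,0,0],[0,0,0],[0,0,0]],"translation":[[0,0,0],[0,0,-10],[0,0,-50],[0,0,-100],[0,0,-120]],"hand":[1,1,1,1,1]}'; python3 -m jog '{"delta_rot":[[0,0,0],[0,0,0],[0,0,0],[0,0,0],[0,0,0]],"translation":[[0,0,0],[25,0,-20],[65,0,-40],[67,0,-40],[67,0,-40]],"hand":[1,1,1,1,1]}';python3 -c "
from h import *
goal(497.4,-22.4,50,76.5)
a,c=snap('top','top1');b,d=snap('side','side1');w,e=snap('wrist','w4')
A=cv2.resize(a[174:270,320:386],None,fx=5,fy=5,interpolation=cv2.INTER_CUBIC);B=cv2.resize(b[220:310,190:340],None,fx=3,fy=3,interpolation=cv2.INTER_CUBIC)
H=np.zeros((480,790,3),np.uint8);H[:,:330]=A;H[:270,335:785]=B;H[280:480,400:667]=cv2.resize(w,(267,200))
cv2.imwrite('pics/chk.png',H[:,:,::-1])
"
```

```text
t: 15.85
ee_pos: [564.0, -38.2, 151.3]
orientation: [0.369, 3.112, 0.0]
ft_force: [0.1, 0.0, 0.7]
width: 87.6
t: 16.35
ee_pos: [496.0, -22.2, 186.2]
orientation: [0.369, 3.117, 0.0]
ft_force: [-0.3, -0.6, -0.3]
width: 88.3
t 16.35 tcp [496.  -22.2 186.2] jaw yaw 76.5 F [-0.3 -0.6 -0.3] w 88.3
  shift [-1.100e+00  1.000e-01  1.362e+02] turn [0.    0.002 0.   ] q6 -1.4
```

View pics/chk.png

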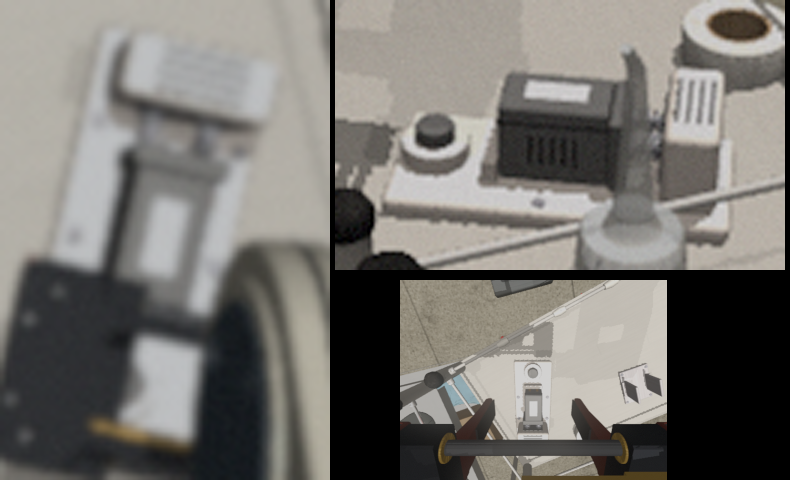

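The side view shows the pack flat between lip and plate with its bottom on the dock floor. I'll measure centring and squareness from the wrist image.

```bash
python3 -c "
from h import *
im,c=load('w4')
cv2.imwrite('pics/w4c.png',cv2.resize(im[165:345,225:330],None,fx=3.3,fy=3.3,interpolation=cv2.INTER_CUBIC)[:,:,::-1])
P=lambda x,y,z:None
u=np.array([.972,-.235]);v=np.array([.235,.972]);p=np.array([562.6,-37.9])
q=[np.r_[p+a*u+b*v,60] for a,b in((-30,18),(-30,-18),(30,-18),(30,18))]
print(((proj(c,q)-[225,165])*3.3).round(0))
"
```

```text
[[241. 250.]
 [116. 250.]
 [119. 433.]
 [237. 433.]]
```

View pics/w4c.png

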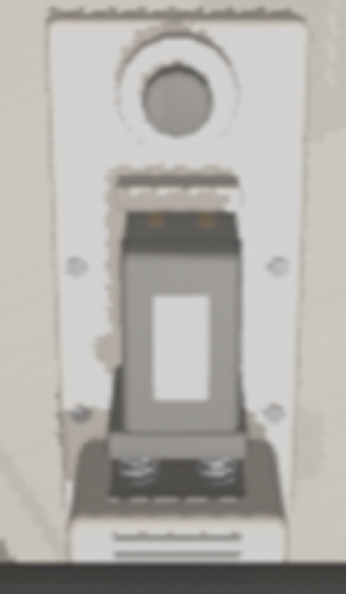

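```bash
python3 - <<'E'
from h import *
im,c=load('w4')
f=lambda p:np.array(p)/3.3+[225,165]-.35
u=np.array([.972,-.235]);v=np.array([.235,.972]);p=np.array([562.6,-37.9])
for n,q,h in (('screws',[[76,267],[278,267],[80,412],[274,412]],12),('button',[[177,101]],34),('base front',[[50,18],[306,18]],12),('lip',[[111,192],[240,192]],26),('housing',[[72,525],[284,525]],62),('plate top',[[108,445],[247,445]],58),('label',[[152,296],[209,296],[208,400],[153,400]],60),('packtop',[[122,246],[240,246],[238,432],[125,432]],60)):
    a=ray(c,f(q),h)[:,:2]-p;m=a.mean(0);print(n,'mid u %.1f v %.1f'%(m@u,m@v),(a@v).round(1),(a@u).round(1))
E
```

```text
screws mid u 23.6 v -0.8 [-34.9  33.1 -34.9  33.4] [-4.  -4.2 51.3 51.2]
button mid u -67.6 v -0.9 [-0.9] [-67.6]
base front mid u -88.7 v -0.7 [-40.7  39.4] [-88.6 -88.8]
lip mid u -35.9 v -1.3 [-21.7  19. ] [-35.8 -35.9]
housing mid u 61.1 v -0.3 [-33.3  32.6] [61.2 61. ]
plate top mid u 35.2 v -0.5 [-21.9  20.8] [35.2 35.1]
label mid u 1.3 v 0.3 [-8.   8.6  8.6 -7.9] [-15.8 -15.8  18.4  18.4]
packtop mid u -1.1 v 0.5 [-16.6  17.3  17.8 -16.5] [-31.5 -31.5  29.3  29.4]
```

The pack is square, and about 0.8–1.1 mm off the centre line, well inside the plate width. Next is the button.

```bash
python3 -m jog '{"delta_rot":[[0,0,0],[0,0,0],[0,0,0],[0,0,0],[0,0,0]],"translation":[[-1,-0.4,40],[-1,-0.4,80],[-1,-0.4,110],[-1,-0.4,130],[-1,-0.4,130]],"hand":[-1,-1,-1,-1,-1]}'; python3 -m jog '{"delta_rot":[[0,0,0],[0,0,0],[0,0,0],[0,0,0]],"translation":[[0,0,0],[0,0,0],[0,0,0],[0,0,0]],"hand":[-1,-1,-1,-1]}';python3 -c "
from h import *
goal(497.2,-22.7,36,76.5)"
```

```text
t: 17.0
ee_pos: [496.2, -23.0, 53.1]
orientation: [-0.369, -3.116, 0.0]
ft_force: [-0.3, 0.5, 0.3]
width: 51.3
t: 17.4
ee_pos: [498.6, -23.1, 57.4]
orientation: [0.369, 3.115, 0.0]
ft_force: [0.6, 0.2, 1.0]
width: 19.1
t 17.4 tcp [498.6 -23.1  57.4] jaw yaw 76.5 F [0.6 0.2 1. ] w 19.1
  shift [ 1.5  0.  21.4] turn [ 0.001  0.004 -0.   ] q6 -1.4
```

```bash
python3 -m jog '{"delta_rot":[[0,0,0],[0,0,0],[0,0,0],[0,0,0],[0,0,0]],"translation":[[1,0,10],[1,0,18],[1,0,20],[1,0,20],[1,0,20]],"hand":[-1,-1,-1,-1,-1]}';python3 -c "
from h import *
goal(497.2,-22.7,28,76.5)"
```

```text
t: 17.9
ee_pos: [496.8, -22.8, 36.2]
orientation: [0.369, 3.118, 0.0]
ft_force: [-0.3, -0.7, -0.4]
width: 0.4
t 17.9 tcp [496.8 -22.8  36.2] jaw yaw 76.5 F [-0.3 -0.7 -0.4] w 0.4
  shift [-0.3  0.1  8.2] turn [ 0.     0.002 -0.   ] q6 -1.4
```

```bash
python3 -m jog '{"delta_rot":[[0,0,0],[0,0,0],[0,0,0],[0,0,0],[0,0,0]],"translation":[[0,0,3],[0,0,5],[0,0,7],[0,0,8.5],[0,0,8.5]],"hand":[-1,-1,-1,-1,-1]}';python3 -c "
from h import *
goal(497.2,-22.7,28,76.5)"
```

```text
t: 18.4
ee_pos: [497.3, -22.8, 28.3]
orientation: [0.369, 3.117, 0.0]
ft_force: [-0.2, 0.6, 6.4]
width: 0.5
t 18.4 tcp [497.3 -22.8  28.3] jaw yaw 76.5 F [-0.2  0.6  6.4] w 0.5
  shift [0.1 0.1 0.3] turn [ 0.     0.003 -0.   ] q6 -1.4
```

```bash
python3 -m jog '{"delta_rot":[[0,0,0],[0,0,0],[0,0,0],[0,0,0]],"translation":[[0,0,0.8],[0,0,1.5],[0,0,1.5],[0,0,1.5]],"hand":[-1,-1,-1,-1]}';python3 -c "
from h import *
goal(497.2,-22.7,28,76.5)"
```

```text
t: 18.8
ee_pos: [497.4, -22.8, 27.9]
orientation: [0.369, 3.116, 0.0]
ft_force: [-4.2, 0.6, 22.9]
width: 0.1
t 18.8 tcp [497.4 -22.8  27.9] jaw yaw 76.5 F [-4.2  0.6 22.9] w 0.1
  shift [ 0.2  0.  -0.1] turn [ 0.001  0.004 -0.   ] q6 -1.4
```

Hard stop at 27.9 mm with 23 N, so the button is fully down. I'll release it, retreat and check.

```bash
python3 -m jog '{"delta_rot":[[0,0,0],[0,0,0],[0,0,0],[0,0,0],[0,0,0]],"translation":[[0,0,-5],[0,0,-20],[0,0,-60],[0,0,-110],[0,0,-150]],"hand":[-1,-1,-1,-1,-1]}'; python3 -m jog '{"delta_rot":[[0,0,0],[0,0,0],[0,0,0],[0,0,0],[0,0,0]],"translation":[[20,0,-20],[50,0,-50],[90,0,-60],[90,0,-60],[90,0,-60]],"hand":[-1,-1,-1,-1,-1]}';python3 -c "
from h import *
goal(497.2,-22.7,28,76.5)
a,c=snap('top','top2');b,d=snap('side','side2')
H=np.zeros((590,800,3),np.uint8);H[:300,:400]=cv2.resize(a[130:310,150:390],(400,300));H[:270,405:795]=cv2.resize(b[220:310,190:320],(390,270));H[305:590,:380]=cv2.resize(b,(380,285));H[305:590,400:780]=cv2.resize(a[174:254,315:422],(380,285))
cv2.imwrite('pics/fin.png',H[:,:,::-1])"
```

```text
t: 19.3
ee_pos: [496.4, -22.7, 178.3]
orientation: [0.369, 3.117, 0.0]
ft_force: [-0.0, 0.7, -0.1]
width: 0.5
t: 19.8
ee_pos: [408.8, -1.6, 236.5]
orientation: [0.368, 3.116, 0.0]
ft_force: [-0.3, 0.3, 0.4]
width: 0.4
t 19.8 tcp [408.8  -1.6 236.5] jaw yaw 76.5 F [-0.3  0.3  0.4] w 0.4
  shift [-90.1  -0.  208.9] turn [0.001 0.004 0.   ] q6 -1.37
```

View pics/fin.png

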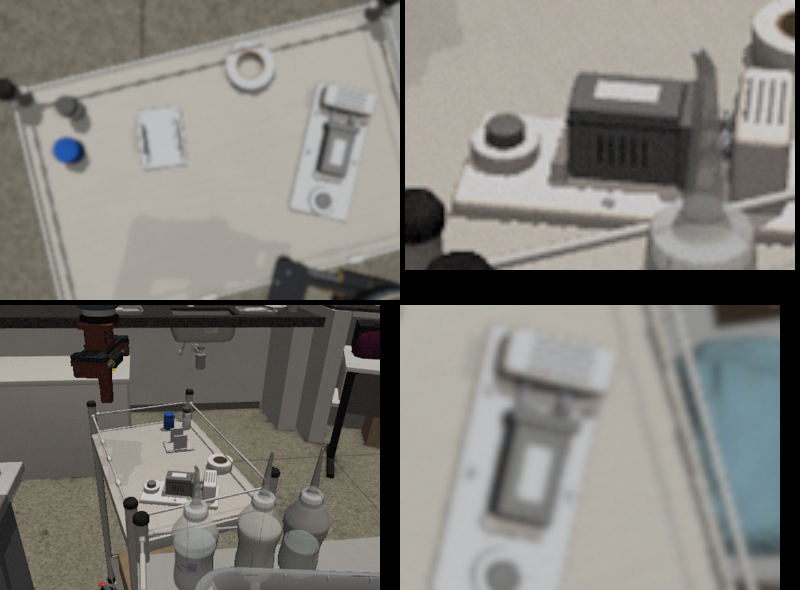

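The pack sits in the dock, clamped by the plate. The button is up again, and the vial, tape and jar have not moved.

```bash
python3 -c "
from workcell import ctrl
print(ctrl.close_job())"
```

```text
the job is handed in; nothing more can be done
None
```

The battery pack is on charge and the job was handed in at about 20 s of the 58 s allowed.

**What I did:**
1. I lifted the pack out of the caddy by its ends, stood it on the bare trolley top and let go.
2. I took it again by its broad sides and pushed the sprung plate back about 15 mm, at roughly 9 N.
3. I lowered it behind the lip to the dock floor, eased it back against the lip and let go.
4. I pressed the charge button to its stop (27.9 mm high, 23 N) and released it.

**Last checks:**
- **Seating:** After letting go, the pack looked flat on the dock floor between lip and plate, and square in the wrist view.
- **Centring:** It measured about 1 mm off the dock's centre line to the side. I left it, as that is close to the 2 mm camera accuracy.
- **Button and surroundings:** The final views show the button up again, the vial, tape and jar apparently undisturbed by eye, and the arm well clear.
- **Forces:** The highest wrist force I read was about 23 N.

No check failed.

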